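# Lay out the egg station on the prep counter

### The arm

A 6-joint arm with a two-finger parallel gripper is mounted at the origin on the work surface. World frame = base frame: x ahead of the robot, y to its left, z up, the work surface at z = 0. Lengths are in mm, angles in degrees, forces in N, time in s.
With the tool pointing down it reaches from about 350 to 850 mm from the base axis. Payload 8.1 kg.
Tool frame: the origin (TCP) lies at the very end of the fingers, on their centre line; the grasp point (between the pads) lies 19 mm behind it (tcp_to_grasp is the distance from the TCP to the grasp point, in mm); z points along the fingers, x is the direction in which the jaws open and shut, and the axes are right-handed (so a half turn about z gives the same grasp; the last joint's range is limited). The gripper opens to 85 mm and grips with 20 to 120 N. Pads are 22 mm wide; open, the fingers measure 114 mm over their backs; the gripper's body (76 mm by 85 mm) begins 54 mm behind the grasp point. The pads swing forward as they close: fully open they stand 13 mm farther back than shut.
Start: joints at [65.466, 7.471, 85.268, -0, 87.261, -4.893], TCP at [201.654, 565.102, 210.092] pointing down, gripper open.
Joint ranges: [-169.43, 169.43], [-51.17, 129.36], [1.28, 143.12], [-76.62, 256.62], [0, 156.53], [-152.29, 152.29]. Speed limits (degrees/s): [136.94, 136.94, 159.86, 180, 180, 180].

### API

Orientations are given as [roll, pitch, yaw] about the fixed x, y, z axes, in that order (R = Rz(yaw) Ry(pitch) Rx(roll)).
In Python, from bench import * gives the robot as it stands. The module is installed in compiled form; this text tells all that it offers.
- The arm moves only by the tool apply_moves, never from a script. Its argument "targets" is text: rows parted by semicolons, each of 7 numbers parted by spaces: the turn, a rotation vector about the tool's x, y, z in rad, then the shift along the tool's x, y, z in cm, then the finger opening in cm, from 0 to 8.54. A call has exactly 5 rows; each row is the pose to reach, as a shift and turn from the pose commanded when the call began, along the tool's axes at that moment; what a row does not reach only later rows make up. A row lasts 1/10 s, in which the tool goes at most 50 mm and 8.59 degrees, less where a joint would pass 70% of its speed; a pose out of reach is approached as far as the arm can. A call with a gripper value outside its range is refused whole. The fingers move at their own pace and stop on an object; "force" is the grip in N (left out, the last holds). Time passes only in rows, so rows that repeat a pose let the fingers close, or fill a call up. It gives the time, the measured TCP pose, the force and the opening at its end, in the units of the state.
- sense(): the state, without advancing time (a new reading comes with each control period).
- snapshot(name): name is "scene" or "side" or "wrist"; returns the picture (480x640x3 uint8, red, green, blue); there is no depth.
- camera_model(name): a dict with "fx", "fy", "cx", "cy" (pixels), "position" and "attitude" of the camera in the world; the wrist camera has in their place "T_tool_cam" (4x4, takes a point from camera to tool coordinates, whose origin is the TCP and whose axes are the tool frame's). Camera axes: x right, y up, looking along -z (the intrinsics and any distortion apply to the point x, -y, -z); pixel columns grow to the right and rows downward; lengths in mm; the calibration is good to about 2 mm. A picture is of the moment at which its call begins: read the wrist's pose just before it. camera_model takes no time and is no camera call.
- hand_in(): hands the job in, once; it reports no verdict.
Trained networks look in the newest picture that a camera, given by its name, has taken for a name from the list of things; names that differ only in an ending like _2 or _b are one class to them, and where a whole thing is asked for, a point or a joint stands for the part that bears it (a point fixed in the world has none). Each returns a list of dicts, best first, with "confidence" (0 to 1); they miss things now and then, are a little off and sometimes report something else, mostly with a low value. They report only what shows in the picture. A call takes as long as a camera call. They do not tell look-alikes from the thing itself.
- recognise(camera, query): "at" ([row, column] in pixels, amid what is visible of it).
- place_of(camera, query): "at" ([row, column] in pixels: a listed point, or the origin of a listed thing).
The state is a dict: "time": time; "joint_pos": joint angles; "qd": joint speeds; "joint_efforts": joint torques, N m; "tool_pos": TCP position; "tcp_rot": TCP orientation; "ft_force": force on the tool from outside, world axes, zero at the start; "wrist_torque": the same for the moment, N m; "finger_gap": finger opening in mm.
Only numpy, scipy, OpenCV 4.12 (cv2) and the standard library are available. Lean on these libraries where they do the work, as an engineer would, in place of code of your own. Each camera call takes 0.05 s, during which the arm holds its last target. There are 200 camera calls.

### The job

Lay out the egg station. Stand the yellow-lidded tub on the counter in front of the egg carton (its front is the long side with the red tag), centred on that side with a gap of about 3 cm, and set the red sauce pot squarely in the middle on top of the tub; stand the blue cup stack directly behind the carton, likewise centred and about 3 cm clear of it, and stand the steel shaker on the black tray, midway between the two dishes. Leave the green-lidded tub and the white cup stack where they are, and let everything you placed stand upright as you found it.

Things in the scene. Friction and masses are not known exactly. Their poses are not given: they have to be found in the camera images.
- carton: Open egg carton of brown card with six eggs, fixed to the counter: 100 mm deep (x) by 150 mm wide (y), card 45 mm high, eggs reaching 68 mm. Origin: centre of its footprint, at counter height. Its -x axis points out of its front, the long side with the red tag on it (roughly towards the robot); +x points out of its back; z up. Gaps are measured from the card's sides, 50 mm from the origin
- tray: Black low tray, fixed to the counter: 240 mm (x) by 120 mm (y), rim 8 mm high, its floor 3 mm above the counter. On it, fixed, a white and a blue round dish, 70 mm across and 43 mm high, centred 78 mm from the tray's middle at -x (white) and +x (blue). Origin: centre of the tray at counter height, which is the midpoint between the dishes; the free space there is 86 mm long (x)
- yellow_tub_center (a point): Loose white round tub with a flat yellow lid, 58 mm diameter, 50 mm high. Point: its centre, half-way up (25 mm); its own z axis points up; it is round, so its turn about z means nothing
- red_pot_center (a point): Loose red round sauce pot, closed, 48 mm diameter at the top and 45 mm at the foot, 32 mm high. Point: its centre, half-way up (16 mm); its own z axis points up; it is round, so its turn about z means nothing
- blue_cups_center (a point): Loose stack of blue paper cups, upside down, rigid as one piece: 62 mm diameter at the foot (with its rims), 54 mm at the top, 60 mm high. Point: its centre, half-way up (30 mm); its own z axis points up; it is round, so its turn about z means nothing
- shaker_center (a point): Loose steel salt shaker with a pierced top, 50 mm diameter, 68 mm high. Point: its centre, half-way up (34 mm); its own z axis points up; it is round, so its turn about z means nothing
- green_tub_center (a point): Loose tub like the yellow-lidded one but with a green lid, 58 mm diameter, 50 mm high; to be left alone. Point: its centre, half-way up (25 mm)
- white_cups_center (a point): Loose stack of white paper cups like the blue one, 62 mm diameter at the foot, 60 mm high; to be left alone. Point: its centre, half-way up (30 mm)
Mind the look-alikes: they are no part of the job. What is meant by the carton is not purple or turquoise, and is the larger of those in its own colour.

How it is judged:
By the outcome, as a careful person would: the job done as asked, in the order asked, and still so for the second after the job is handed in, with the robot touching nothing.
It also fails if it takes over 118 s, if anything falls off the work surface, if the arm or the gripper's body presses on something with over 40 N, if the wrist force passes 120 N, or if a joint passes its speed limit or range.

## Working session

There is one attempt and no reset: what is moved stays moved. The work goes in short steps, Python scripts to look and compute and a tool call to move; the robot and the scene stay as the last step left them, time stands still between calls to the robot, and variables do not carry over. Pictures are saved under pics/ and viewed, about 12 in all and at most 16, crops included, and the job is handed in when it is done.

Besides the shell and the picture viewer there is one more tool, called after "Call:" by a JSON object that holds its "op" and its "data". apply_moves: Moves the arm, as the interface text tells. Its arguments: {"type":"object","properties":{"targets":{"type":"string"},"force":{"type":"number"}},"required":["targets"]}

```bash
mkdir -p pics
python3 - <<'E'
from bench import *
import cv2,numpy as np
s=sense();print(s['time'],s['tool_pos'],s['tcp_rot'],s['finger_gap'])
for n in ("scene","side","wrist"):
    im=snapshot(n);cv2.imwrite(f"pics/{n}0.png",im[:,:,::-1]);print(n,camera_model(n))
    for q in "carton tray yellow_tub_center red_pot_center blue_cups_center shaker_center green_tub_center white_cups_center".split():
        print(q,[(np.round(d['at']).tolist(),round(d['confidence'],2)) for d in place_of(n,q)])
E
```

```text
0.0 [201.41072794 564.55992396 209.03375213] [-1.79989874e+02  1.06164706e-01  7.03590293e+01] 85.52716906918107
scene {'fx': 617.5538109467001, 'fy': 617.5538109467001, 'cx': 314.0294389267013, 'cy': 242.21373717496172, 'position': array([1200.61513855,  632.29378609,  746.16099475]), 'attitude': array([ 54.7847047 ,  -0.38264697, 129.47521206])}
carton [([255.0, 371.0], 0.89), ([292.0, 492.0], 0.86), ([331.0, 346.0], 0.69)]
tray [([250.0, 205.0], 0.88)]
yellow_tub_center [([304.0, 242.0], 0.68)]
red_pot_center [([343.0, 476.0], 0.71), ([394.0, 431.0], 0.56), ([304.0, 240.0], 0.42)]
blue_cups_center [([250.0, 305.0], 0.68), ([194.0, 193.0], 0.29)]
shaker_center []
green_tub_center [([195.0, 194.0], 0.79)]
white_cups_center [([221.0, 132.0], 0.95)]
side {'fx': 460.3825740655728, 'fy': 460.3825740655728, 'cx': 309.2288578497906, 'cy': 234.6803799911857, 'position': array([ -54.09056797, -591.31726779,  619.94085376]), 'attitude': array([ 54.29900601,   0.38980091, -39.74001534])}
carton [([209.0, 301.0], 0.83), ([364.0, 314.0], 0.76), ([258.0, 245.0], 0.74), ([348.0, 441.0], 0.7), ([2
[... 313 characters left out ...]
0], 0.71)]
wrist {'fx': 353.27867526326844, 'fy': 353.27867526326844, 'cx': 316.9375905034563, 'cy': 241.98462883863593, 'T_tool_cam': array([[ 9.99999938e-01, -1.18229438e-04, -3.30288900e-04,
         3.36045173e-02],
       [-2.14832678e-04, -9.50693983e-01, -3.10130465e-01,
        -7.90562433e+01],
       [-2.77337119e-04,  3.10130517e-01, -9.50693950e-01,
        -1.62473338e+02],
       [ 0.00000000e+00,  0.00000000e+00,  0.00000000e+00,
         1.00000000e+00]])}
carton [([417.0, 12.0], 0.72), ([333.0, 156.0], 0.61)]
tray []
yellow_tub_center []
red_pot_center [([432.0, 236.0], 0.73)]
blue_cups_center []
shaker_center []
green_tub_center [([433.0, 236.0], 0.75)]
white_cups_center []
```

View pics/scene0.png

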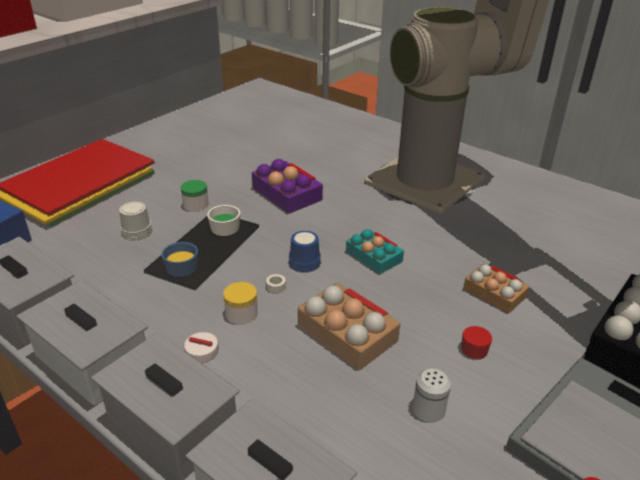

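View pics/side0.png

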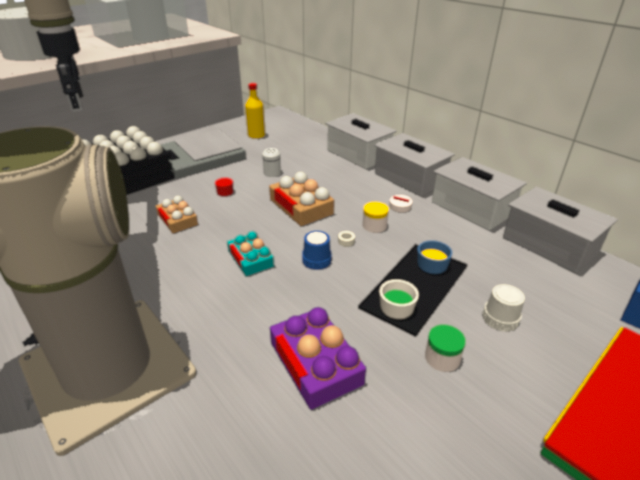

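The scene shows the target carton, the larger brown one, at about (348,325). Around it are the yellow tub (240,303), red pot (476,343), shaker (431,395), blue cups (305,250) and tray (205,250). The side view agrees: carton (301,200), pot (224,187), shaker (271,162).

```bash
cat > h.py <<'E'
from bench import *
import cv2,numpy as np
from scipy.spatial.transform import Rotation as R
def tool():
    s=sense(); T=np.eye(4); T[:3,:3]=R.from_euler('xyz',s['tcp_rot'],degrees=True).as_matrix(); T[:3,3]=s['tool_pos']; return T
def cam(n,T=None):
    m=camera_model(n); 
    if n=='wrist': C=(tool() if T is None else T)@m['T_tool_cam']
    else:
        C=np.eye(4); C[:3,:3]=R.from_euler('xyz',m['attitude'],degrees=True).as_matrix(); C[:3,3]=m['position']
    return m,C
def hit(n,at,z,T=None):
    m,C=cam(n,T); d=C[:3,:3]@np.array([(at[1]-m['cx'])/m['fx'],-(at[0]-m['cy'])/m['fy'],-1])
    return (C[:3,3]+d*(z-C[2,3])/d[2])[:2]
def proj(n,p,T=None):
    m,C=cam(n,T); q=(np.atleast_2d(p)-C[:3,3])@C[:3,:3]
    return np.c_[m['cx']+m['fx']*q[:,0]/-q[:,2], m['cy']-m['fy']*q[:,1]/-q[:,2]]  # col,row
E
python3 - <<'E'
from h import *
for n,z,a,b in [("carton",0,(331,346),(209,301)),("yellow",25,(304,242),(217,375)),("red",16,(343,476),(187,224)),("blue",30,(250,305),(251,319)),("shaker",34,(395,431),(162,269)),("tray",0,(250,205),(285,417)),("green",25,(195,194),(350,443)),("white",30,(221,132),(304,505)),("ring",8,(284,276),(239,346))]:
    print(n,hit('scene',a,z).round(),hit('side',b,z).round())
print("tag ends sc",hit('scene',(291,346),40),hit('scene',(313,385),40))
print("card scene corners z45",[hit('scene',p,45).round() for p in [(313,300),(345,355),(322,398)]])
print("dishes z43",hit('scene',(258,181),43),hit('scene',(215,225),43),hit('side',(250,434),43),hit('side',(291,399),43))
E
```

```text
carton [553. 177.] [549. 173.]
yellow [637.   9.] [635.   3.]
red [450. 371.] [446. 368.]
blue [446.  -6.] [446. -16.]
shaker [611. 377.] [601. 379.]
tray [ 547. -190.] [ 548. -197.]
green [ 441. -340.] [ 432. -343.]
white [ 601. -352.] [ 600. -351.]
ring [542.   3.] [540.  -0.]
tag ends sc [505.1726299  139.53682736] [509.21504566 225.99434368]
card scene corners z45 [array([607., 118.]), array([608., 235.]), array([519., 258.])]
dishes z43 [ 631.41725035 -158.04569446] [ 472.40095136 -203.87180332] [ 616.62634513 -177.82380461] [ 468.61369671 -213.66609022]
```

Call:
{"op": "apply_moves", "data": {"targets": "0 0 -0.07 -1.6 4.4 0 8.5;0 0 -0.14 -3.2 8.8 0 8.5;0 0 -0.21 -4.8 13.2 0 8.5;0 0 -0.28 -6.4 17.6 0 8.5;0 0 -0.343 -8 22 0 8.5"}}

```text
time: 1.85
tool_pos: [383.2, 414.5, 210.3]
tcp_rot: [180.0, -0.0, 90.2]
ft_force: [-0.1, 0.5, 0.0]
finger_gap: 85.1
```

Call:
{"op": "apply_moves", "data": {"targets": "0 0 0 -4.6 2.4 0 8.5;0 0 0 -9.2 4.8 0 8.5;0 0 0 -13.8 7.2 0 8.5;0 0 0 -18.4 9.6 0 8.5;0 0 0 -23 12 0 8.5"}}

```text
time: 2.35
tool_pos: [498.3, 192.3, 210.4]
tcp_rot: [180.0, -0.0, 90.0]
ft_force: [1.4, 0.5, 0.5]
finger_gap: 85.1
```

Call:
{"op": "apply_moves", "data": {"targets": "0 0 0 -2 0 0 8.5;0 0 0 -4 0 0 8.5;0 0 0 -6 0 0 8.5;0 0 0 -6 0 0 8.5;0 0 0 -6 0 0 8.5"}}

```text
time: 2.85
tool_pos: [497.8, 134.2, 210.3]
tcp_rot: [180.0, -0.0, 89.9]
ft_force: [0.7, 0.2, 0.6]
finger_gap: 85.1
```

Run:
```python
from h import *
T=tool();im=snapshot('wrist');cv2.imwrite("pics/w1.png",im[:,:,::-1]);print(T[:3,3]);np.save('T1.npy',T)
for q,z in dict(carton=0,yellow_tub_center=25,red_pot_center=16,blue_cups_center=30,shaker_center=34,tray=0).items():
    print(q,[(np.round(d['at']).tolist(),round(d['confidence'],2),hit('wrist',d['at'],z,T).round(1).tolist()) for d in place_of('wrist',q)])
```

```text
[497.77383526 134.15937131 210.25403836]
carton [([255.0, 357.0], 0.84, [556.3, 179.1]), ([40.0, 270.0], 0.75, [342.0, 90.0])]
yellow_tub_center []
red_pot_center [([157.0, 550.0], 0.61, [447.7, 363.8])]
blue_cups_center [([157.0, 167.0], 0.62, [445.6, -7.8])]
shaker_center [([306.0, 540.0], 0.61, [601.4, 373.6])]
tray []
```

View pics/w1.png

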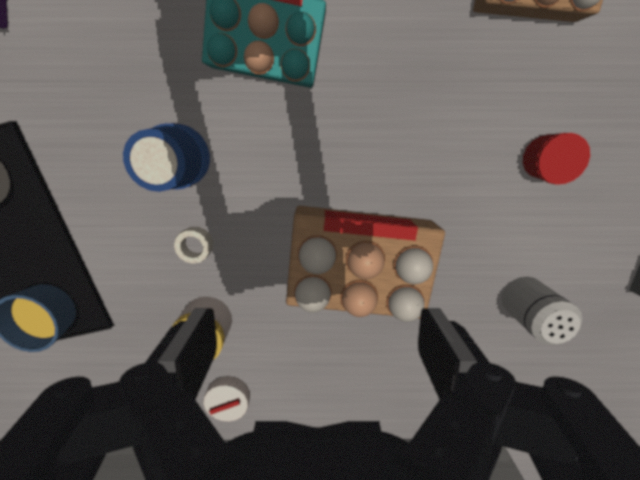

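The view from above the carton shows its red tag at (370,225) on the near side. The shaker (545,315), pot (557,158) and blue cups (165,158) are clear, and the yellow tub is hidden behind the left finger. I'll zoom in on the carton to get its yaw.

Run:
```python
import cv2
im=cv2.imread('pics/w1.png')[195:335,270:460]
cv2.imwrite('pics/w1c.png',cv2.resize(im,None,fx=4,fy=4,interpolation=cv2.INTER_CUBIC))
```

```text
(no output)
```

View pics/w1c.png

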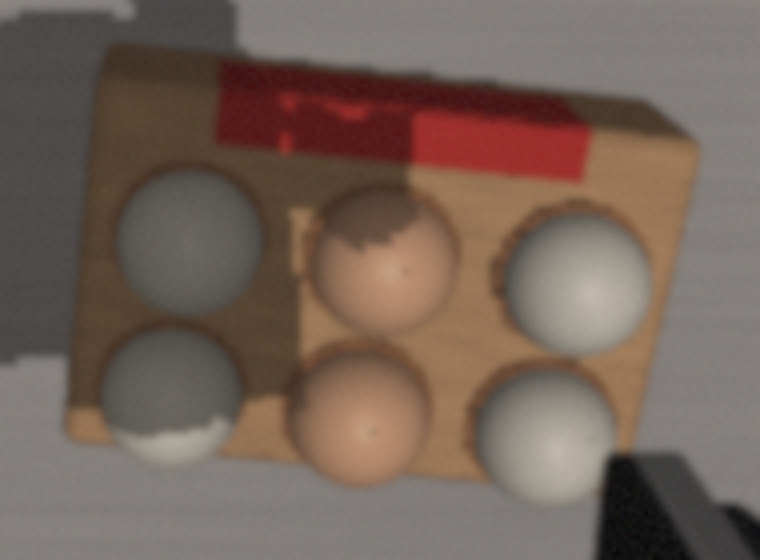

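Crop corners: front top edge (100,78) to (698,146), back-left (68,438), front foot (110,43) to (643,100).

Run:
```python
from h import *
from scipy.optimize import least_squares
T=np.load('T1.npy')
obs=np.array([[100,78],[698,146],[68,438],[110,43],[643,100]])/4+[269.6,194.6]
loc=np.array([[-50,75*-1,45],[-50,75,45],[50,-75,45],[-50,-75,0],[-50,75,0]],float)
def P(x):
    c,s=np.cos(x[2]),np.sin(x[2]); return np.c_[loc@[c,-s,0]+x[0],loc@[s,c,0]+x[1],loc[:,2]]
f=lambda x:(proj('wrist',P(x),T)-obs).ravel()
r=least_squares(f,[553,176,-.1]);x=r.x;print(x[:2],np.degrees(x[2]),r.fun.round(1))
c,s=np.cos(x[2]),np.sin(x[2]);u=np.array([c,s])
print('tub',x[:2]-(50+30+29)*u,'cups',x[:2]+(50+30+31)*u)
for n,p in dict(scene=None,side=None).items(): print(n,proj(n,P(x)).round().tolist())
```

```text
[555.76006863 180.07540915] -6.591247621083385 [-1.7 -0.3  3.4 -0.1 -2.7  3.  -1.5 -1.4  2.6 -0.2]
tub [447.48052467 192.58701816] cups [666.02639321 167.33422935]
scene [[336.0, 280.0], [400.0, 321.0], [296.0, 305.0], [336.0, 299.0], [398.0, 341.0]]
side [[300.0, 211.0], [268.0, 184.0], [335.0, 199.0], [300.0, 227.0], [269.0, 200.0]]
```

Run:
```python
from h import *
from scipy.optimize import least_squares
T=np.load('T1.npy')
obs=np.array([[100,78],[698,146],[68,438],[110,43],[643,100]])/4+[269.6,194.6]
sg=np.array([[-1,-1,1],[-1,1,1],[1,-1,1],[-1,-1,0],[-1,1,0]],float)
def P(x):
    loc=sg*x[3:6];c,s=np.cos(x[2]),np.sin(x[2]); return np.c_[loc@[c,-s,0]+x[0],loc@[s,c,0]+x[1],loc[:,2]]
f=lambda x:(proj('wrist',P(x),T)-obs).ravel()
r=least_squares(f,[553,176,-.1,50,75,45]);x=r.x;print(x,np.degrees(x[2]),r.fun.round(1))
# red pot / shaker top checks
print('shaker top z68',hit('wrist',(323,556),68,T),'pot top z32',hit('wrist',(158,564),32,T),'blue top z60',hit('wrist',(160,154),60,T))
```

```text
[ 5.54685622e+02  1.79955600e+02 -1.12331584e-01  4.81173874e+01
  7.28058783e+01  4.30293112e+01] -6.4361256690573 [ 0.2  0.5 -0.1 -0.3 -0.3 -0.   0.1 -0.3  0.1  0.1]
shaker top z68 [602.05124077 368.71264963] pot top z32 [446.94955435 366.9458701 ] blue top z60 [446.03951191  -6.76694853]
```

Call:
{"op": "apply_moves", "data": {"targets": "0 0 0 -4 2 0 8.5;0 0 0 -8 4 0 8.5;0 0 0 -12 6 0 8.5;0 0 0 -12.8 6.2 0 8.5;0 0 0 -12.8 6.2 0 8.5"}}

```text
time: 3.7
tool_pos: [559.9, 5.0, 209.7]
tcp_rot: [-180.0, -0.0, 89.9]
ft_force: [-0.0, 0.2, -0.3]
finger_gap: 84.9
```

```bash
cat > look.py <<'E'
from h import *
import sys
T=tool();im=snapshot('wrist');cv2.imwrite(f"pics/{sys.argv[1]}.png",im[:,:,::-1]);print(T[:3,3].round(1),R.from_matrix(T[:3,:3]).as_euler('xyz',degrees=True).round(1))
np.save(f'{sys.argv[1]}.npy',T)
for a in sys.argv[2:]:
    q,z=a.split('=')
    print(q,[(np.round(d['at']).tolist(),round(d['confidence'],2),hit('wrist',d['at'],float(z),T).round(1).tolist()) for d in place_of('wrist',q)])
E
python3 look.py w2 yellow_tub_center=25 tray=0
```

```text
[559.9   5.  209.7] [-180.    -0.    89.9]
yellow_tub_center [([279.0, 317.0], 0.97, [635.5, 4.7])]
tray [([194.0, 127.0], 0.72, [547.6, -196.0])]
```

View pics/w2.png

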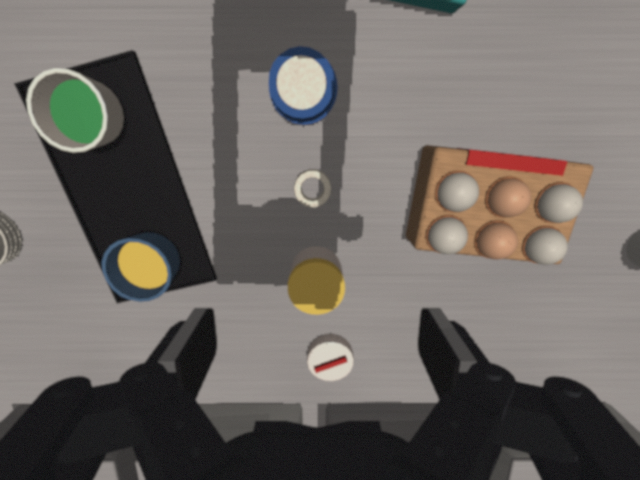

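The yellow tub is at (317,279), which gives (635.5, 4.7) mm. The tray corners, carton, and white dish with the red bar (330,360) are all clear. Next I descend on the tub.

Call:
{"op": "apply_moves", "data": {"targets": "0 0 0 0 4 0 8.5;0 0 0 0 7.6 2 8.5;0 0 0 0 7.6 6 8.5;0 0 0 0 7.6 10 8.5;0 0 0 0 7.6 14 8.5"}}

```text
time: 4.35
tool_pos: [635.5, 8.2, 68.8]
tcp_rot: [180.0, -0.0, 90.1]
ft_force: [-0.2, 0.2, -0.5]
finger_gap: 84.6
```

Call:
{"op": "apply_moves", "data": {"targets": "0 0 0 0 0 2 8.5;0 0 0 0 0 4 8.5;0 0 0 0 0 5.5 8.5;0 0 0 0 0 5.7 8.5;0 0 0 0 0 5.7 8.5"}}

```text
time: 4.85
tool_pos: [635.6, 7.0, 13.3]
tcp_rot: [-180.0, -0.0, 90.1]
ft_force: [-0.7, -0.2, -0.1]
finger_gap: 84.9
```

Call:
{"op": "apply_moves", "data": {"targets": "0 0 0 0 0 0 5;0 0 0 0 0 0 5;0 0 0 0 0 0 5;0 0 0 0 0 0 5;0 0 0 0 0 0 5", "force": 30}}

```text
time: 5.35
tool_pos: [637.0, 6.1, 15.1]
tcp_rot: [179.8, 0.0, 90.0]
ft_force: [-0.9, 0.7, 7.1]
finger_gap: 56.7
```

Run:
```python
from h import *
T=np.load('w2.npy')
for p in [(84,15),(51,134),(280,216),(303,117)]: print(hit('wrist',p,8,T).round(1))
for p in [(265,142),(110,78)]: print('dish',hit('wrist',p,43,T).round(1))
print('dish small',hit('wrist',(360,330),15,T),'bin edge',hit('wrist',(405,200),90,T))
print('fingers',sense()['finger_gap'])
```

```text
[ 441.7 -280.5]
[ 414.  -163.4]
[ 644.2 -108.6]
[ 672.7 -224.9]
dish [ 612.  -170.3]
dish [ 466.4 -203.6]
dish small [745.36546215  20.20751702] bin edge [ 742.06710907 -111.01061369]
fingers 56.66232978139416
```

Call:
{"op": "apply_moves", "data": {"targets": "0 0 0 0 0 -2 5;0 0 0 0 0 -5 5;0 0 0 0 0 -8 5;0 0 0 0 0 -11 5;0 0 0 0 0 -11 5"}}

```text
time: 5.85
tool_pos: [639.4, 5.9, 129.5]
tcp_rot: [179.4, 0.0, 90.0]
ft_force: [1.1, -0.8, -1.8]
finger_gap: 56.1
```

Call:
{"op": "apply_moves", "data": {"targets": "0 0 0 2 -2 0 5;0 0 0 5 -5 0 5;0 0 0 8 -8 0 5;0 0 0 11 -11 0 5;0 0 0 14 -14 0 5"}}

```text
time: 6.35
tool_pos: [493.8, 146.9, 121.9]
tcp_rot: [-179.9, 0.0, 90.0]
ft_force: [-0.7, 0.2, -1.7]
finger_gap: 56.5
```

Call:
{"op": "apply_moves", "data": {"targets": "0 0 0 3 -3 0 5;0 0 0 4.6 -5 0 5;0 0 0 4.6 -5 0 5;0 0 0 4.6 -5 0 5;0 0 0 4.6 -5 0 5"}}

```text
time: 6.85
tool_pos: [446.2, 191.6, 122.8]
tcp_rot: [180.0, 0.0, 90.0]
ft_force: [-0.3, 0.1, -1.9]
finger_gap: 56.4
```

Call:
{"op": "apply_moves", "data": {"targets": "0 0 0 0.05 0 3 5;0 0 0 0.05 0 6 5;0 0 0 0.05 0 9 5;0 0 0 0.05 0 10 5;0 0 0 0.05 0 10.5 5"}}

```text
time: 7.35
tool_pos: [445.2, 191.7, 16.9]
tcp_rot: [-179.9, 0.1, 89.9]
ft_force: [-0.1, -0.7, -1.5]
finger_gap: 56.4
```

Call:
{"op": "apply_moves", "data": {"targets": "0 0 0 0 0 0.2 5;0 0 0 0 0 0.4 5;0 0 0 0 0 0.5 5;0 0 0 0 0 0.5 5;0 0 0 0 0 0.5 5"}}

```text
time: 7.85
tool_pos: [447.2, 193.0, 15.1]
tcp_rot: [179.8, -0.0, 90.0]
ft_force: [-2.0, -1.6, 6.2]
finger_gap: 56.6
```

Call:
{"op": "apply_moves", "data": {"targets": "0 0 0 0 0 0 6;0 0 0 0 0 0 6.6;0 0 0 0 0 0 7.2;0 0 0 0 0 0 7.8;0 0 0 0 0 0 7.8"}}

```text
time: 8.35
tool_pos: [445.7, 192.7, 13.1]
tcp_rot: [180.0, -0.0, 90.0]
ft_force: [0.5, 0.2, -0.4]
finger_gap: 78.0
```

Call:
{"op": "apply_moves", "data": {"targets": "0 0 0 0 0 -1 7.8;0 0 0 0 0 -3 7.8;0 0 0 0 0 -6 7.8;0 0 0 0 0 -10 8.5;0 0 0 0 0 -14 8.5"}}

```text
time: 8.85
tool_pos: [445.1, 192.5, 154.9]
tcp_rot: [-180.0, 0.0, 90.0]
ft_force: [2.0, -0.4, 0.2]
finger_gap: 84.9
```

Call:
{"op": "apply_moves", "data": {"targets": "0 0 0 3 -2 -2 8.5;0 0 0 6 -4 -4 8.5;0 0 0 9 -6 -5.5 8.5;0 0 0 9.8 -6 -5.5 8.5;0 0 0 9.8 -6 -5.5 8.5"}}

```text
time: 9.35
tool_pos: [385.6, 291.7, 208.9]
tcp_rot: [179.9, -0.0, 90.2]
ft_force: [0.2, -0.1, 0.3]
finger_gap: 85.2
```

```bash
python3 look.py w3 yellow_tub_center=25 red_pot_center=16 carton=0 shaker_center=34
```

```text
[385.6 291.7 208.9] [179.9  -0.   90.2]
yellow_tub_center [([264.0, 221.0], 0.86, [444.0, 190.8])]
red_pot_center [([265.0, 386.0], 0.6, [448.4, 366.3])]
carton [([108.0, 352.0], 0.97, [289.5, 325.8]), ([340.0, 225.0], 0.86, [553.8, 180.4]), ([161.0, 120.0], 0.59, [340.7, 88.8])]
shaker_center [([390.0, 388.0], 0.9, [598.0, 375.4])]
```

View pics/w3.png

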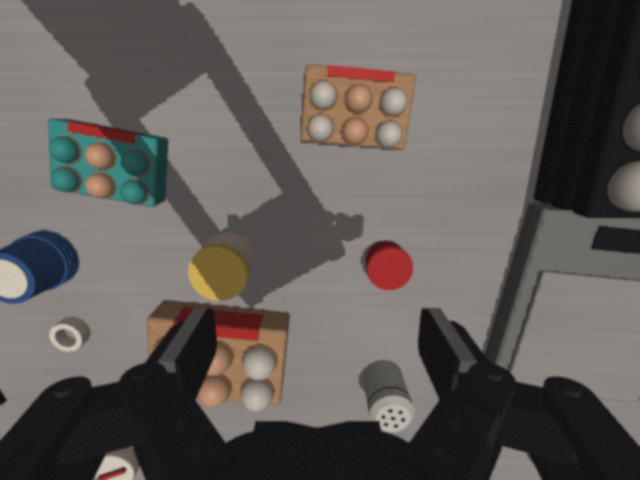

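The tub stands upright at (218,272) in front of the carton. The pot is at (389,265), about (447.5, 366.7) mm.

Call:
{"op": "apply_moves", "data": {"targets": "0 0 0 4 3 0 8.5;0 0 0 7.5 6.2 2 8.5;0 0 0 7.5 6.2 6 8.5;0 0 0 7.5 6.2 10 8.5;0 0 0 7.5 6.2 14 8.5"}}

```text
time: 10.1
tool_pos: [447.9, 364.6, 65.6]
tcp_rot: [-179.9, 0.1, 89.9]
ft_force: [0.4, 0.3, -0.6]
finger_gap: 85.1
```

Call:
{"op": "apply_moves", "data": {"targets": "0 0 0 0 0 2 8.5;0 0 0 0 0 4 8.5;0 0 0 0 0 5.5 8.5;0 0 0 0 0 6.3 8.5;0 0 0 0 0 6.3 8.5"}}

```text
time: 10.6
tool_pos: [447.1, 364.8, 3.9]
tcp_rot: [-179.9, 0.1, 90.0]
ft_force: [0.7, -0.1, -0.0]
finger_gap: 84.8
```

Call:
{"op": "apply_moves", "data": {"targets": "0 0 0 0 0 0 4;0 0 0 0 0 0 4;0 0 0 0 0 0 4;0 0 0 0 0 0 4;0 0 0 0 0 0 4", "force": 25}}

```text
time: 11.1
tool_pos: [448.5, 366.3, 6.8]
tcp_rot: [179.9, -0.1, 90.0]
ft_force: [-1.3, -1.0, 5.4]
finger_gap: 45.0
```

Call:
{"op": "apply_moves", "data": {"targets": "0 0 0 0 0 -1 4;0 0 0 0 0 -4 4;0 0 0 0 0 -7 4;0 0 0 0 0 -10 4;0 0 0 0 0 -10 4"}}

```text
time: 11.6
tool_pos: [450.8, 368.0, 111.8]
tcp_rot: [179.5, -0.3, 90.0]
ft_force: [1.0, 0.5, 0.5]
finger_gap: 44.9
```

Call:
{"op": "apply_moves", "data": {"targets": "0 0 0 -2 0 0 4;0 0 0 -5 -0.1 0 4;0 0 0 -8 -0.2 0 4;0 0 0 -11 -0.2 0 4;0 0 0 -14 -0.2 0 4"}}

```text
time: 12.1
tool_pos: [445.2, 224.5, 104.9]
tcp_rot: [-180.0, 0.0, 90.0]
ft_force: [0.0, -0.4, -0.6]
finger_gap: 45.4
```

Call:
{"op": "apply_moves", "data": {"targets": "0 0 0 -2 0 0 4;0 0 0 -3.2 0 0 4;0 0 0 -3.2 0 0 4;0 0 0 -3.2 0 0 4;0 0 0 -3.2 0 0 4"}}

```text
time: 12.6
tool_pos: [445.7, 194.6, 105.2]
tcp_rot: [180.0, -0.0, 90.1]
ft_force: [0.5, -0.3, -0.8]
finger_gap: 45.1
```

Run:
```python
from h import *
s=sense();print(s['tool_pos'],s['joint_pos'])
snap=snapshot('scene');cv2.imwrite('pics/s1.png',cv2.resize(snap[180:400,230:500,::-1],None,fx=2.8,fy=2.8))
for n in('scene','side'):
    if n=='side':snapshot(n)
    for q,z in(('yellow_tub_center',25),):print(n,q,[(np.round(d['at']).tolist(),round(d['confidence'],2),hit(n,d['at'],z).round(1)) for d in place_of(n,q)])
```

```text
[445.6821213  194.58039414 105.17010695] [ 1.75270426e+01 -5.97496150e+00  1.10016122e+02  1.94606639e-02
  7.59452815e+01 -7.25317089e+01]
scene yellow_tub_center [([294.0, 388.0], 0.8, array([448.2, 192.7]))]
side yellow_tub_center [([210.0, 263.0], 0.91, array([452.2, 198.8]))]
```

Call:
{"op": "apply_moves", "data": {"targets": "0 0 0 -0.15 0 1.5 4;0 0 0 -0.15 0 3 4;0 0 0 -0.15 0 4 4;0 0 0 -0.15 0 4.4 4;0 0 0 -0.15 0 4.6 4"}}

```text
time: 13.3
tool_pos: [445.2, 192.0, 58.2]
tcp_rot: [-179.9, 0.0, 90.0]
ft_force: [1.2, 0.6, -1.1]
finger_gap: 45.1
```

Call:
{"op": "apply_moves", "data": {"targets": "0 0 0 0 0 0.1 4;0 0 0 0 0 0.2 4;0 0 0 0 0 0.3 4;0 0 0 0 0 0.3 4;0 0 0 0 0 0.3 4"}}

```text
time: 13.8
tool_pos: [446.2, 192.3, 56.9]
tcp_rot: [179.9, -0.0, 90.0]
ft_force: [-1.1, -1.2, 5.1]
finger_gap: 45.1
```

Call:
{"op": "apply_moves", "data": {"targets": "0 0 0 0 0 0 4.8;0 0 0 0 0 0 5.4;0 0 0 0 0 0 6;0 0 0 0 0 0 6.8;0 0 0 0 0 0 7.5"}}

```text
time: 14.3
tool_pos: [445.6, 192.2, 56.0]
tcp_rot: [-180.0, 0.0, 90.0]
ft_force: [0.3, 0.1, -0.3]
finger_gap: 74.6
```

Call:
{"op": "apply_moves", "data": {"targets": "0 0 0 0 0 -1 7.5;0 0 0 0 0 -3 7.5;0 0 0 0 0 -6 8;0 0 0 0 0 -10 8.5;0 0 0 0 0 -14 8.5"}}

```text
time: 14.8
tool_pos: [445.2, 192.0, 198.0]
tcp_rot: [-180.0, 0.0, 90.0]
ft_force: [0.3, 1.1, 0.4]
finger_gap: 85.5
```

Call:
{"op": "apply_moves", "data": {"targets": "0 0 0 -3 -2 -1 8.5;0 0 0 -6 -4 -1.5 8.5;0 0 0 -9.5 -6 -1.5 8.5;0 0 0 -9.5 -6 -1.5 8.5;0 0 0 -9.5 -6 -1.5 8.5"}}

```text
time: 15.3
tool_pos: [386.0, 96.8, 212.1]
tcp_rot: [179.9, -0.0, 89.9]
ft_force: [0.2, 0.0, 0.1]
finger_gap: 85.0
```

```bash
python3 look.py w4 yellow_tub_center=25 red_pot_center=66 blue_cups_center=30 carton=0
```

```text
[386.   96.8 212.1] [179.9  -0.   89.9]
yellow_tub_center [([262.0, 405.0], 0.96, [443.9, 190.6])]
red_pot_center [([281.0, 413.0], 0.65, [447.7, 188.3])]
blue_cups_center [([266.0, 219.0], 0.95, [446.7, -6.3])]
carton [([159.0, 310.0], 0.97, [339.4, 89.8]), ([106.0, 547.0], 0.95, [288.4, 324.9]), ([340.0, 386.0], 0.78, [555.7, 181.1])]
```

View pics/w4.png

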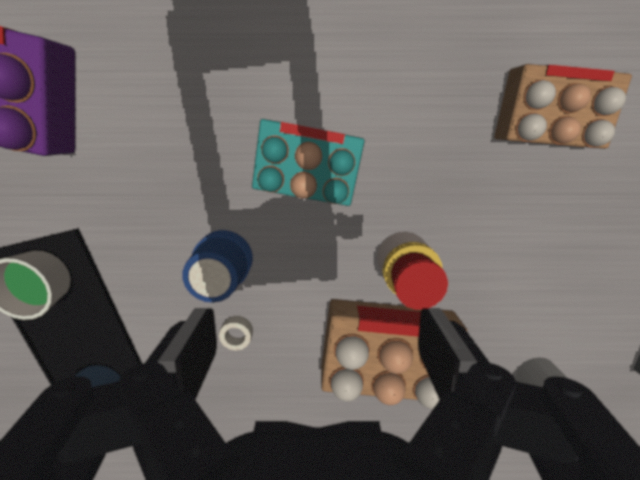

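The pot sits on the yellow lid at about (420,281) and everything is upright. The blue cups are at (219,266). I'll check the centring of pot and lid by projecting their rims.

Run:
```python
from h import *
T=np.load('w4.npy');im=cv2.imread('pics/w4.png')[220:320,360:470].astype(int)
b,g,r=im[...,0],im[...,1],im[...,2]
red=(r>1.8*g)&(r>90); red[85:]=0
yel=(r>1.3*b)&(g>1.4*b)&(g>.6*r)&(r>110)
a=np.linspace(0,6.28,60,endpoint=False)
def fit(mask,z,rad,x0,arc):
    from scipy.optimize import least_squares
    m,_=cv2.findContours(mask.astype(np.uint8),cv2.RETR_EXTERNAL,cv2.CHAIN_APPROX_NONE);c=max(m,key=len)[:,0]+[360,220]
    P=np.array([hit('wrist',(v,u),z,T) for u,v in c]);return P,c
P,c=fit(red,82,24,None,None)
from scipy.optimize import least_squares
f=lambda x,P,rad:np.hypot(*(P-x[:2]).T)-rad
s=least_squares(f,P.mean(0),args=(P,24),loss='soft_l1');print('pot',s.x,np.abs(s.fun).mean(),len(P))
P,c=fit(yel,50,29,None,None)
k=np.hypot(*(P-[445,192]).T)>25;P=P[k]
s=least_squares(f,[445,192],args=(P,29),loss='soft_l1');print('lid',s.x,np.abs(s.fun).mean(),len(P))
```

```text
pot [443.20646156 191.11493741] 1.00426914101222 144
lid [443.88627133 192.12682703] 0.7746228689775886 112
```

The pot is centred on the lid to within about 1 mm. Now the blue cups.

Call:
{"op": "apply_moves", "data": {"targets": "0 0 0 -4 2 0 8.5;0 0 0 -8 4 0 8.5;0 0 0 -10.3 6.05 1 8.5;0 0 0 -10.3 6.05 4 8.5;0 0 0 -10.3 6.05 8 8.5"}}

```text
time: 16.05
tool_pos: [448.5, -6.4, 131.8]
tcp_rot: [179.8, 0.0, 90.0]
ft_force: [0.3, -0.0, 0.2]
finger_gap: 84.9
```

Call:
{"op": "apply_moves", "data": {"targets": "0 0 0 0 0 3 8.5;0 0 0 0 0 6 8.5;0 0 0 0 0 9 8.5;0 0 0 0 0 11 8.5;0 0 0 0 0 11.5 8.5"}}

```text
time: 16.55
tool_pos: [443.8, -5.0, 13.0]
tcp_rot: [-179.7, -0.0, 90.1]
ft_force: [-0.9, -0.3, 0.9]
finger_gap: 85.1
```

Call:
{"op": "apply_moves", "data": {"targets": "0 0 0 0 0 0 5;0 0 0 0 0 0 5;0 0 0 0 0 0 5;0 0 0 0 0 0 5;0 0 0 0 0 0 5", "force": 35}}

```text
time: 17.05
tool_pos: [447.9, -5.9, 17.9]
tcp_rot: [179.8, 0.0, 90.0]
ft_force: [0.3, 1.6, 7.1]
finger_gap: 53.5
```

Call:
{"op": "apply_moves", "data": {"targets": "0 0 0 0 0 -1 5;0 0 0 0 0 -4 5;0 0 0 0 0 -7 5;0 0 0 0 0 -11 5;0 0 0 0 0 -11 5"}}

```text
time: 17.55
tool_pos: [450.2, -6.4, 133.1]
tcp_rot: [179.4, 0.1, 90.0]
ft_force: [0.8, -0.2, 0.5]
finger_gap: 53.6
```

Call:
{"op": "apply_moves", "data": {"targets": "0 0 0 1 2 0 5;0 0 0 2 5.5 0 5;0 0 0 3 9 0 5;0 0 0 4.5 12.5 0 5;0 0 0 6 16 0 5"}}

```text
time: 18.05
tool_pos: [607.4, 54.7, 126.1]
tcp_rot: [-180.0, 0.0, 90.0]
ft_force: [1.1, -0.6, 0.1]
finger_gap: 53.6
```

Call:
{"op": "apply_moves", "data": {"targets": "0 0 0 2.5 2 0 5;0 0 0 5.5 4 0 5;0 0 0 8.5 5.8 0 5;0 0 0 11.4 5.8 0 5;0 0 0 11.4 5.8 0 5"}}

```text
time: 18.55
tool_pos: [663.7, 172.1, 125.7]
tcp_rot: [-180.0, -0.1, 90.2]
ft_force: [0.9, -0.5, -0.8]
finger_gap: 54.3
```

Call:
{"op": "apply_moves", "data": {"targets": "0 0 0 0 0 0 5;0 0 0 0 0 0 5;0 0 0 0 0 1 5;0 0 0 0 0 2 5;0 0 0 0 0 2 5"}}

```text
time: 19.05
tool_pos: [662.4, 167.2, 103.1]
tcp_rot: [-179.8, 0.0, 90.0]
ft_force: [-0.6, 0.3, -0.4]
finger_gap: 53.7
```

Run:
```python
from h import *
for i in range(3): s=sense();print(s['time'],s['tool_pos'],s['ft_force'])
snap=snapshot('side');cv2.imwrite('pics/s2.png',cv2.resize(snap[100:320,170:470,::-1],None,fx=2.6,fy=2.6))
for q,z in(('blue_cups_center',115),):print(q,[(np.round(d['at']).tolist(),round(d['confidence'],2),hit('side',d['at'],z).round(1)) for d in place_of('side',q)])
```

```text
19.05 [662.42890911 167.16415681 103.05527747] [-0.57305335  0.25030149 -0.42975503]
19.05 [662.42890911 167.16415681 103.05527747] [-0.57305335  0.25030149 -0.42975503]
19.05 [662.42890911 167.16415681 103.05527747] [-0.57305335  0.25030149 -0.42975503]
blue_cups_center [([156.0, 335.0], 0.6, array([654.4, 165.4]))]
```

View pics/s2.png

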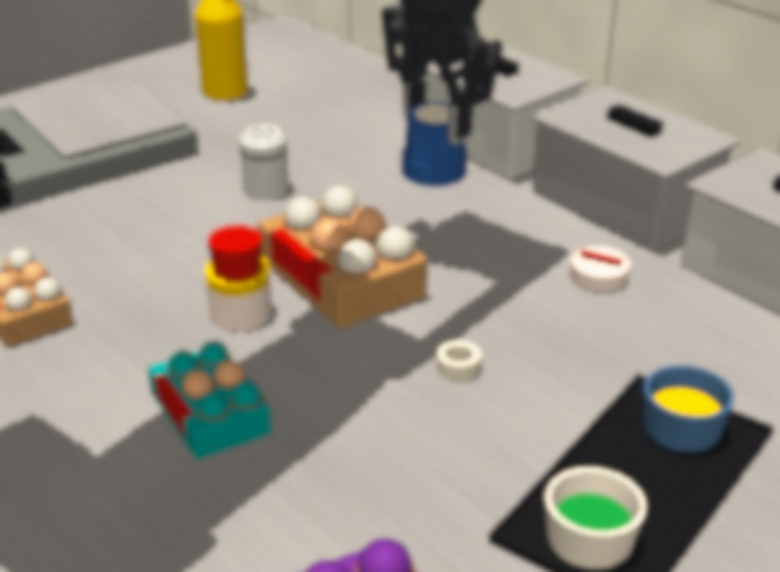

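The pot on the tub and the held blue cups, at crop (435,145), are upright, and the bins behind look clear. I lower the cups.

Call:
{"op": "apply_moves", "data": {"targets": "0 0 0 0 0.1 2 5;0 0 0 0 0.1 5 5;0 0 0 0 0.1 7 5;0 0 0 0 0.1 8 5;0 0 0 0 0.1 8.4 5"}}

```text
time: 19.65
tool_pos: [664.5, 168.0, 21.0]
tcp_rot: [-179.9, 0.0, 90.0]
ft_force: [-0.1, 0.5, 0.7]
finger_gap: 54.4
```

Call:
{"op": "apply_moves", "data": {"targets": "0 0 0 0 0 0.2 5;0 0 0 0 0 0.4 5;0 0 0 0 0 0.6 5;0 0 0 0 0 0.6 5;0 0 0 0 0 0.6 5"}}

```text
time: 20.15
tool_pos: [666.4, 168.5, 18.0]
tcp_rot: [179.8, -0.0, 90.0]
ft_force: [-1.7, 0.1, 5.7]
finger_gap: 53.8
```

Call:
{"op": "apply_moves", "data": {"targets": "0 0 0 0 0 0 6;0 0 0 0 0 0 6.6;0 0 0 0 0 0 7.2;0 0 0 0 0 0 7.8;0 0 0 0 0 0 8"}}

```text
time: 20.65
tool_pos: [665.0, 168.2, 15.9]
tcp_rot: [-180.0, 0.0, 90.0]
ft_force: [-0.1, 0.8, -0.5]
finger_gap: 79.8
```

Call:
{"op": "apply_moves", "data": {"targets": "0 0 0 0 0 -1 8;0 0 0 0 0 -3 8;0 0 0 0 0 -6 8;0 0 0 0 0 -10 8.5;0 0 0 0 0 -14 8.5"}}

```text
time: 21.15
tool_pos: [664.7, 168.2, 157.8]
tcp_rot: [-180.0, 0.0, 90.0]
ft_force: [1.0, -0.0, 0.6]
finger_gap: 85.1
```

Call:
{"op": "apply_moves", "data": {"targets": "0 0 0 3 -3 -2 8.5;0 0 0 6 -6 -4 8.5;0 0 0 9 -9 -6 8.5;0 0 0 11 -11 -7 8.5;0 0 0 11 -11 -7 8.5"}}

```text
time: 21.65
tool_pos: [553.9, 281.7, 230.1]
tcp_rot: [179.8, -0.2, 90.2]
ft_force: [-0.0, 0.6, 0.5]
finger_gap: 85.2
```

```bash
python3 look.py w5 blue_cups_center=30 shaker_center=34 carton=0
```

```text
[553.9 281.7 230.1] [179.8  -0.2  90.2]
blue_cups_center [([302.0, 216.0], 0.7, [666.0, 166.8])]
shaker_center [([250.0, 403.0], 0.92, [601.6, 375.5])]
carton [([200.0, 229.0], 0.82, [555.0, 183.0])]
```

View pics/w5.png

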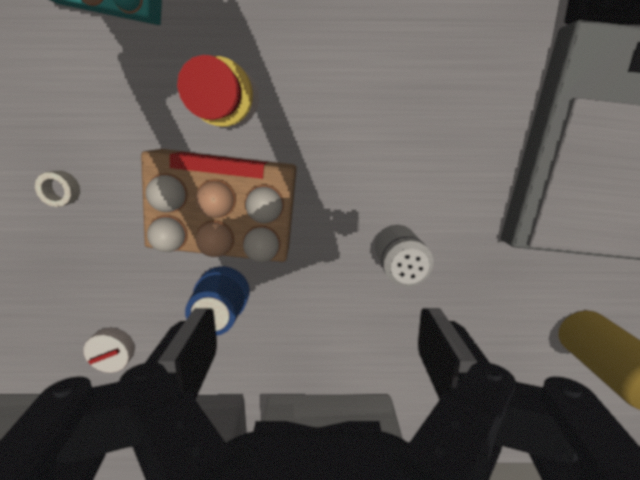

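The blue cups stand upright behind the carton at (216,302), about (666, 167) mm. The shaker is at (405,255), about (601, 375) mm. I go to grasp it.

Call:
{"op": "apply_moves", "data": {"targets": "0 0 0 4 2 0 8.5;0 0 0 8 4.7 0 8.5;0 0 0 9.4 4.7 3 8.5;0 0 0 9.4 4.7 7 8.5;0 0 0 9.4 4.7 11 8.5"}}

```text
time: 22.35
tool_pos: [603.1, 371.6, 113.7]
tcp_rot: [-180.0, 0.0, 90.0]
ft_force: [0.4, -0.3, 0.3]
finger_gap: 84.9
```

Call:
{"op": "apply_moves", "data": {"targets": "0 0 0 0 0 3 8.5;0 0 0 0 0 6 8.5;0 0 0 0 0 8.5 8.5;0 0 0 0 0 9.7 8.5;0 0 0 0 0 9.7 8.5"}}

```text
time: 22.85
tool_pos: [600.7, 370.2, 15.7]
tcp_rot: [-179.7, 0.2, 89.9]
ft_force: [-0.2, 0.1, -0.5]
finger_gap: 85.1
```

Call:
{"op": "apply_moves", "data": {"targets": "0 0 0 0 0 0 4.2;0 0 0 0 0 0 4.2;0 0 0 0 0 0 4.2;0 0 0 0 0 0 4.2;0 0 0 0 0 0 4.2", "force": 35}}

```text
time: 23.35
tool_pos: [603.9, 373.1, 21.9]
tcp_rot: [179.8, -0.1, 90.0]
ft_force: [1.7, 0.3, 6.8]
finger_gap: 48.5
```

Call:
{"op": "apply_moves", "data": {"targets": "0 0 0 0 0 -1 4.2;0 0 0 0 0 -4 4.2;0 0 0 0 0 -7 4.2;0 0 0 0 0 -10 4.2;0 0 0 0 0 -13 4.2"}}

```text
time: 23.85
tool_pos: [601.7, 372.1, 150.7]
tcp_rot: [-180.0, 0.0, 90.0]
ft_force: [0.1, 0.1, -1.9]
finger_gap: 48.4
```

Call:
{"op": "apply_moves", "data": {"targets": "0 0 0 -2 0 -1 4.2;0 0 0 -6 -1 -3 4.2;0 0 0 -10 -2 -5 4.2;0 0 0 -14 -3 -6 4.2;0 0 0 -18 -4 -6 4.2"}}

```text
time: 24.35
tool_pos: [562.5, 191.1, 212.1]
tcp_rot: [179.8, -0.0, 90.0]
ft_force: [1.4, 0.2, -1.3]
finger_gap: 48.4
```

Call:
{"op": "apply_moves", "data": {"targets": "0 0 0 -4 -1 0 4.2;0 0 0 -8 -2 0 4.2;0 0 0 -12 -3 0 4.2;0 0 0 -16 -4 0 4.2;0 0 0 -20 -5 0 4.2"}}

```text
time: 24.85
tool_pos: [511.2, -9.2, 209.6]
tcp_rot: [180.0, 0.0, 90.0]
ft_force: [1.0, -0.3, -1.7]
finger_gap: 48.8
```

Call:
{"op": "apply_moves", "data": {"targets": "0 0 0 -4 -0.5 0 4.2;0 0 0 -8 -1 0 4.2;0 0 0 -12 -1.7 0 4.2;0 0 0 -16 -1.7 0 4.2;0 0 0 -18.7 -1.7 0 4.2"}}

```text
time: 25.35
tool_pos: [494.4, -197.2, 209.7]
tcp_rot: [180.0, 0.0, 89.9]
ft_force: [-0.3, 0.1, -2.2]
finger_gap: 48.3
```

Call:
{"op": "apply_moves", "data": {"targets": "0 0 -0.08 0 0 0 4.2;0 0 -0.16 0 0 0 4.2;0 0 -0.236 0 0 0 4.2;0 0 -0.236 0 0 0 4.2;0 0 -0.236 0 0 0 4.2"}}

```text
time: 25.85
tool_pos: [495.1, -194.7, 209.4]
tcp_rot: [180.0, 0.0, 103.4]
ft_force: [-0.3, -0.0, -2.6]
finger_gap: 48.2
```

```bash
python3 look.py w6 tray=0 shaker_center=160
```

```text
[ 495.1 -194.7  209.4] [180.    0.  103.4]
tray [([246.0, 305.0], 0.85, [543.8, -197.2])]
shaker_center []
```

View pics/w6.png

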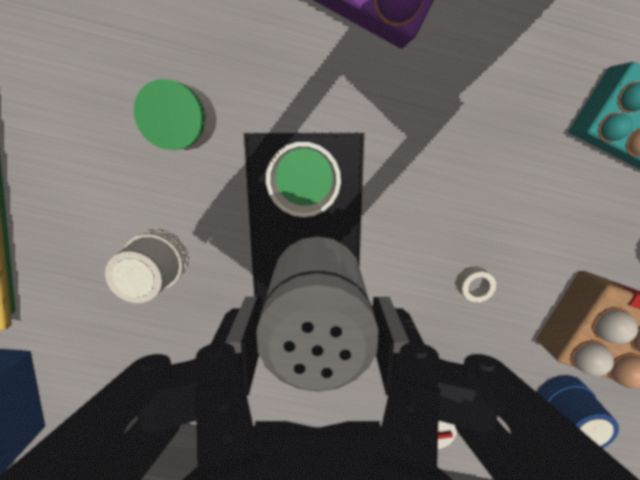

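The tray lies square to the tool, its near edge at row 133 between cols 244 and 364. The white dish rim is at (303,180) and the shaker is held upright.

Run:
```python
from h import *
T=np.load('w6.npy');H=lambda p,z:hit('wrist',p,z,T)
a,b=H((133,244),8),H((133,364),8);e=b-a;print(np.linalg.norm(e),'yaw',np.degrees(np.arctan2(-e[0],e[1])))
u=np.array([e[1],-e[0]])/np.linalg.norm(e)
c1=(a+b)/2+120*u;c2=H((180,303.5),43)+78*u;print(c1,c2)
for c in(c1,c2,(c1+c2)/2):
    d=T[:3,:3].T@np.r_[c-T[:2,3],0];print('tool shift',d.round(1))
T2=np.load('w2.npy');print([hit('wrist',p,43,T2).round(1) for p in ((266,138),(110,67))])
```

```text
118.11737230891654 yaw 13.422565052291768
[ 543.66119222 -196.33754597] [ 542.65068248 -196.29114467]
tool shift [-12.9  46.8   0. ]
tool shift [-12.6  45.9   0. ]
tool shift [-12.7  46.3   0. ]
[array([ 613. , -174.6]), array([ 466.4, -213.3])]
```

Call:
{"op": "apply_moves", "data": {"targets": "0 0 0 -0.7 2.5 0 4.2;0 0 0 -1.28 4.65 2 4.2;0 0 0 -1.28 4.65 5 4.2;0 0 0 -1.28 4.65 8 4.2;0 0 0 -1.28 4.65 11 4.2"}}

```text
time: 26.5
tool_pos: [543.6, -196.2, 98.0]
tcp_rot: [180.0, 0.0, 103.5]
ft_force: [0.3, 0.2, -1.9]
finger_gap: 48.7
```

Call:
{"op": "apply_moves", "data": {"targets": "0 0 0 0 0 2 4.2;0 0 0 0 0 4 4.2;0 0 0 0 0 5.5 4.2;0 0 0 0 0 6.5 4.2;0 0 0 0 0 6.5 4.2"}}

```text
time: 27.0
tool_pos: [542.5, -195.9, 32.6]
tcp_rot: [-179.9, -0.1, 103.5]
ft_force: [0.2, 0.3, -2.3]
finger_gap: 48.2
```

Call:
{"op": "apply_moves", "data": {"targets": "0 0 0 0 0 0.3 4.2;0 0 0 0 0 0.5 4.2;0 0 0 0 0 0.7 4.2;0 0 0 0 0 0.9 4.2;0 0 0 0 0 0.9 4.2"}}

```text
time: 27.5
tool_pos: [543.4, -196.4, 25.0]
tcp_rot: [-180.0, 0.0, 103.5]
ft_force: [-0.8, -0.0, -2.0]
finger_gap: 48.7
```

Call:
{"op": "apply_moves", "data": {"targets": "0 0 0 0 0 0.05 4.2;0 0 0 0 0 0.1 4.2;0 0 0 0 0 0.15 4.2;0 0 0 0 0 0.2 4.2;0 0 0 0 0 0.2 4.2"}}

```text
time: 28.0
tool_pos: [543.8, -196.4, 24.9]
tcp_rot: [180.0, 0.0, 103.5]
ft_force: [-7.1, 3.1, 13.2]
finger_gap: 48.3
```

Call:
{"op": "apply_moves", "data": {"targets": "0 0 0 0 0 -0.1 4.2;0 0 0 0 0 -0.1 5.2;0 0 0 0 0 -0.1 6;0 0 0 0 0 -0.1 6.8;0 0 0 0 0 -0.1 7.5"}}

```text
time: 28.5
tool_pos: [543.5, -196.4, 24.0]
tcp_rot: [-180.0, -0.0, 103.5]
ft_force: [0.4, -0.1, 0.3]
finger_gap: 74.8
```

Call:
{"op": "apply_moves", "data": {"targets": "0 0 0 0 0 -1 7.8;0 0 0 0 0 -3 7.8;0 0 0 0 0 -6 8;0 0 0 0 0 -10 8.5;0 0 0 0 0 -14 8.5"}}

```text
time: 29.0
tool_pos: [543.0, -196.2, 165.9]
tcp_rot: [-180.0, -0.0, 103.5]
ft_force: [0.6, 0.3, 0.9]
finger_gap: 84.9
```

Call:
{"op": "apply_moves", "data": {"targets": "0 0 0 0 -2 -2 8.5;0 0 0 0 -4 -4 8.5;0 0 0 0 -6 -5 8.5;0 0 0 0 -6 -5 8.5;0 0 0 0 -6 -5 8.5"}}

```text
time: 29.5
tool_pos: [485.4, -210.6, 214.9]
tcp_rot: [179.9, 0.1, 103.5]
ft_force: [-0.3, -0.2, -0.0]
finger_gap: 84.9
```

```bash
python3 look.py w7 tray=0 shaker_center=37 green_tub_center=25 white_cups_center=30
python3 - <<'E'
from h import *
a=snapshot('scene');cv2.imwrite('pics/s3.png',a[:,:,::-1])
E
```

```text
[ 485.4 -210.6  214.9] [1.799e+02 1.000e-01 1.035e+02]
tray []
shaker_center [([269.0, 316.0], 0.73, [545.7, -197.9])]
green_tub_center [([131.0, 191.0], 0.91, [440.2, -344.8]), ([268.0, 315.0], 0.27, [549.8, -197.5])]
white_cups_center [([273.0, 163.0], 0.82, [591.6, -354.3])]
```

View pics/w7.png

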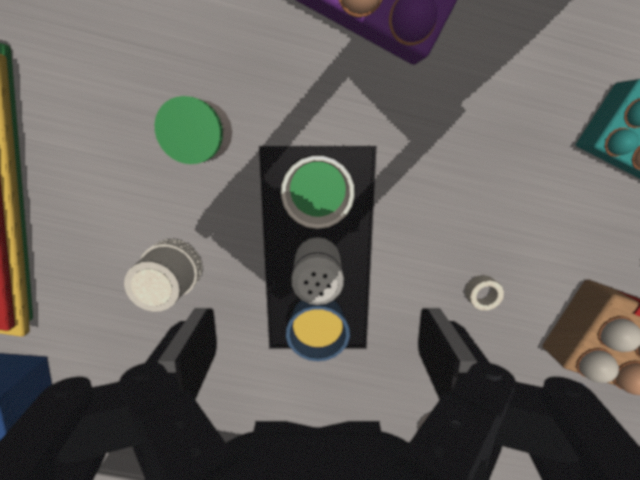

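View pics/s3.png

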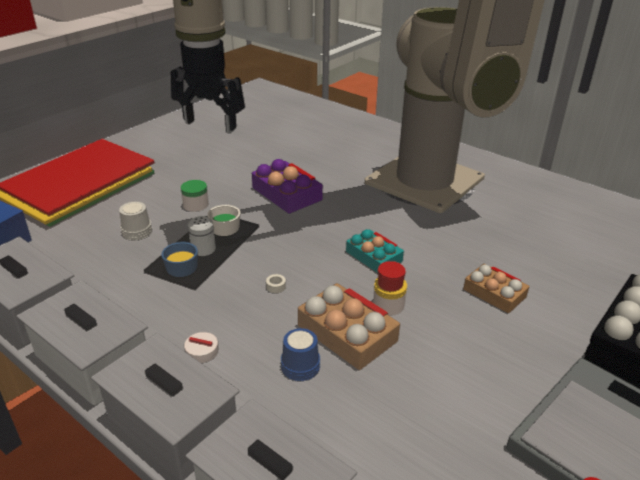

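Everything is upright and in place, and the two items to be left alone have not moved. I'll measure whether the shaker is midway: dish rims at (317,191) and (318,331), shaker top at (317,279).

Run:
```python
from h import *
T=np.load('w7.npy');H=lambda p,z:hit('wrist',p,z,T)
a,b,s=H((191.5,317.5),43),H((331,318),43),H((279,317.5),71)
print(a,b,(a+b)/2,np.linalg.norm(b-a),s,T[:3,:3].T@np.r_[s-(a+b)/2,0])
a,b,c,d=[H(p,8) for p in((147,260),(147,376),(348,269),(348,366))];print((a+b+c+d)/4)
```

```text
[ 465.6415939  -215.12078982] [ 613.49889631 -178.96935921] [ 539.57024511 -197.04507452] 152.2127058170757 [ 541.63096456 -196.85185519] [-0.29298199  2.04891442  0.00309689]
[ 542.91504292 -196.23601512]
```

Within about 2 mm of the middle, so I hand in.

```bash
python3 -c "
from bench import *
print(hand_in())"
```

```text
the job is handed in; nothing more can be done
None
```

The egg station is laid out as asked and handed in after about 30 s of robot time, with the gripper open and clear. I worked in the order given: yellow tub, red pot, blue cups, shaker.

Last checks, from the camera images:

| Item | Measured position (mm) | Check |
|---|---|---|
| Carton | (555, 180), yaw −6.5° | reference for the two gaps |
| Yellow tub | (445, 192) | gap to the carton front within about 2 mm of 3 cm; centred to about 1 mm |
| Red pot | on the tub's lid | centred to about 1 mm |
| Blue cups | (666, 167) | gap to the carton back about 3 cm; centred to about 1 mm |
| Shaker | (542, −197) on the tray | within about 2 mm of midway between the dishes |

- **Upright and undisturbed:** All four placed items stand upright in the last pictures. The green-lidded tub and the white cup stack were not touched.
- **Camera disagreement:** The cameras disagree with each other by several mm. For example, the side camera put the tub about 7 mm from where the wrist camera and arm readings had it. I relied on the wrist camera and the arm.
- **Shaker contact:** Setting the shaker down gave a brief 13 N upward and 7 N sideways contact. It still stood straight and centred afterwards.

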